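# Dock the rotation mount on the interlock switch

## Robot

A 7-joint arm with a two-finger parallel gripper is mounted at the origin on the work surface. World frame = base frame: x ahead of the robot, y to its left, z up, the work surface at z = 0. Lengths are in m, angles in rad, forces in N, time in s.
With the tool pointing down it reaches from about 0.425 to 0.875 m from the base axis. Payload 8.4 kg.
Tool frame: the origin (TCP) lies midway between the tips of the shut fingers; the grasp point (between the pads) lies 19 mm behind it; z points along the fingers, y is the direction in which the jaws open and shut (so a half turn about z gives the same grasp; the last joint's range is limited). The gripper opens to 85 mm and grips with 20 to 120 N. Pads are 22 mm wide; open, the fingers measure 114 mm over their backs; the gripper's body (76 mm by 85 mm) begins 54 mm behind the grasp point. The pads swing forward as they close: fully open they stand 13 mm farther back than shut.
Start: joints at [-1.248, 0.333, 0.04, 1.465, -0.013, 1.343, -0.059], TCP at [0.266, 0.593, 0.231] pointing down, gripper open.
Joint ranges: [-2.58, 2.58], [-0.38, 2.09], [-1.3, 1.39], [0.25, 2.4], [-1.5, 4.64], [0.08, 2.09], [-2.65, 2.65]. Speed limits (rad/s): [2.22, 2.22, 2.79, 2.79, 3.14, 3.14, 3.14].

## Interface

Orientations are given as a rotation vector (axis times angle).
In Python, from workcell import robot, grab_frame, camera_info gives the robot as it stands.
- The arm moves only by the tool arm_command, never from a script. Its arguments are lists of equal length, an entry for each row: "hand": the gripper's target within -1 to 1 (shut at 1, half-way at 0, fully open at -1); "travel": the shift along the world's x, y, z in m, a list of three; "delta_rot": the turn, a rotation vector about the world's x, y, z in rad, a list of three. A call has 1 to 8 rows; each row shifts and turns the commanded pose from where the row before left it; what a row does not reach is not made up. A row lasts 1/12 s, in which the tool goes at most 41.7 mm and 7.16 degrees, less where a joint would pass 70% of its speed; a pose out of reach is approached as far as the arm can. A call is refused whole if a number of a shift passes 0.0417 or a number of a turn 0.125, either way. A call with a gripper value outside its range is refused whole. The fingers move at their own pace and stop on an object; "grip_force" is the grip in N (left out, the last holds). Time passes only in rows, so rows that do not move let the fingers close. It gives the time, the measured TCP pose, the force and the opening at its end, in the units of the state.
- robot.state(): the state, without advancing time (a new reading comes with each control period).
- grab_frame(name): name is "scene" or "top" or "wrist"; returns the picture (420x560x3 uint8, red, green, blue); there is no depth.
- camera_info(name): a dict with "K" (3x3 intrinsics, pixels), "pose" (4x4, takes a point from camera to world coordinates). Camera axes: x right, y down, z forward; pixel columns grow to the right and rows downward; lengths in m; the calibration is good to about 2 mm. A picture is of the moment at which its call begins: read the wrist's pose just before it. camera_info takes no time and is no camera call; for the wrist camera it gives the pose at the moment of the call.
- robot.hand_in(): hands the job in, once; it reports no verdict.
The state is a dict: "t": time; "joint_pos": joint angles; "joint_velocities": joint speeds; "effort": joint torques, N m; "tcp_pos": TCP position; "tool_rot": TCP orientation; "ft_force": force on the tool from outside, world axes, zero at the start; "torque": the same for the moment, N m; "width": finger opening in m.
Only numpy, scipy, OpenCV 4.12 (cv2) and the standard library are available. Lean on these libraries where they do the work, as an engineer would, in place of code of your own. Each camera call takes 0.05 s, during which the arm holds its last target.

## Task

Pick up the round rotation mount that stands on a rectangular base plate and set it into the raised docking station, so that its plate lies flat inside the low rim and holds the spring lever of the interlock switch down; then let go. Set it down, do not drop it, and leave the mount with the square filter frame where it stands.

Things in the scene. Friction and masses are not known exactly. Their poses are not given: they have to be found in the camera images.
- round_mount: Loose, 0.4-0.65 kg. Black plate 70 (x) x 100 (y) x 12 mm carrying an upright round graduated disc (gold mirror in its middle) over the plate's centre: diameter 76, axis along x, 56 mm above the underside, top at 94 mm; flat faces at x = +-11 mm, to pinch from above. Foot block below 26 mm. Half a turn about z changes nothing. Origin: centre of plate's underside, z up.
- square_mount: Leave alone. Loose; same black plate 70 x 100 x 12 mm, but with an upright square filter frame with an amber window, 76 mm wide (y), 22 mm thick (x), top at 94 mm. Origin: centre of the plate's underside, z up. Small loose bystanders stand near all these things, none over 90 mm high.
- station: Fixed aluminium block; pocket 90 (x) x 124 (y) mm, floor 30 mm above the table, black rim to 38 mm. The plate's 100 mm side goes along y, either way round, 10 mm play or more each side. At the +y end the lever enters by a 24 mm gap in the rim and a slot in the floor; its hinge and switch body stand beyond, to y = 133, 34 mm high. Origin: on the table under the pocket's centre, z up.
- lever (a joint): Switch lever at the station: steel strip 14 mm wide, 66 long, roller at the free end. Hinge along station x at y = 98, z = 22 mm; roller at y about 32-38 mm, under the docked plate. Radians: 0 = up (start; roller top 53 mm above table), grows as pressed down, about 0.35 under a plate lying flat, stop 0.42. Spring about 0.6 N at the roller; the part's weight holds it down.
Not all that is in view belongs to the job. What is shaped like the round_mount but blue or purple is not meant.

How it is judged:
By the outcome, as a careful person would: the job done as asked, in the order asked, and still so for the second after the job is handed in, with the robot touching nothing.
It also fails if it takes over 37 s, if anything falls off the work surface, if the arm or the gripper's body presses on something with over 40 N, if the wrist force passes 120 N, or if a joint passes its speed limit or range.

## Working session

There is one attempt and no reset: what is moved stays moved. The work goes in short steps, Python scripts to look and compute and a tool call to move; the robot and the scene stay as the last step left them, time stands still between calls to the robot, and variables do not carry over. Pictures are saved under pics/ and viewed, and the job is handed in when it is done.

Besides the shell and the picture viewer there is one more tool, called as name(argument=value, ...) on one line, values as JSON. arm_command: Moves the arm, as the interface text tells. Its arguments: {"type":"object","properties":{"hand":{"type":"array"},"travel":{"type":"array"},"delta_rot":{"type":"array"},"grip_force":{"type":"number"}},"required":["hand","travel","delta_rot"]}

```bash
mkdir -p pics; ls; python3 - <<'E'
from workcell import robot, grab_frame, camera_info
import cv2
for n in ["top","scene","wrist"]:
    ci=camera_info(n); im=grab_frame(n)
    cv2.imwrite(f"pics/{n}0.png",im[:,:,::-1])
    print(n,ci["K"],ci["pose"])
print(robot.state())
E
```

```text
pics
top [[478.3172058    0.         274.04132054]
 [  0.         478.3172058  209.44745831]
 [  0.           0.           1.        ]] [[-0.00717122 -0.99620229  0.08677314  0.36536175]
 [-0.99995269  0.00657364 -0.00717041 -0.03547048]
 [ 0.00657276 -0.08682045 -0.99620229  1.23441995]
 [ 0.          0.          0.          1.        ]]
scene [[429.52391702   0.         281.83330642]
 [  0.         429.52391702 209.57265264]
 [  0.           0.           1.        ]] [[ 0.26455063  0.72764589 -0.63288579  1.25395548]
 [ 0.96430837 -0.19207094  0.1822584  -0.27272165]
 [ 0.01106061 -0.65851364 -0.75248751  0.9919061 ]
 [ 0.          0.          0.          1.        ]]
wrist [[361.17472214   0.         277.93485546]
 [  0.         361.17472214 215.21339811]
 [  0.           0.           1.        ]] [[ 0.40860872  0.87954733  0.24379379  0.2039784 ]
 [ 0.91270816 -0.39327832 -0.11088721  0.61992757]
 [-0.00165174  0.26782206 -0.96346698  0.37191031]
 [ 0.          0.          0.          1.        ]]
{'t': 0.15, 'joint_pos': array([-1.24817874,  0.33373843,  0.03989159,  1.46608334, -0.01340052,
        1.34331068, -0.0585181 ]), 'joint_velocities': array([ 0.00067245, -0.00316225, -0.00010217, -0.00197778,  0.00062126,
        0.00033466, -0.00056906]), 'effort': array([ 3.50929811e-03, -6.59042358e+01,  1.36803567e+00, -4.05870581e+01,
        1.70769438e-02,  9.70403838e-03, -1.33550787e-05]), 'tcp_pos': array([0.26600218, 0.59267675, 0.23062497]), 'tool_rot': array([-6.57726738e-01, -3.07178488e+00,  1.98049529e-03]), 'ft_force': array([-0.21174588,  0.23219289, -0.07099157]), 'torque': array([ 0.01228434, -0.02019921, -0.00816593]), 'width': 0.08567833695658625}
```

View pics/top0.png

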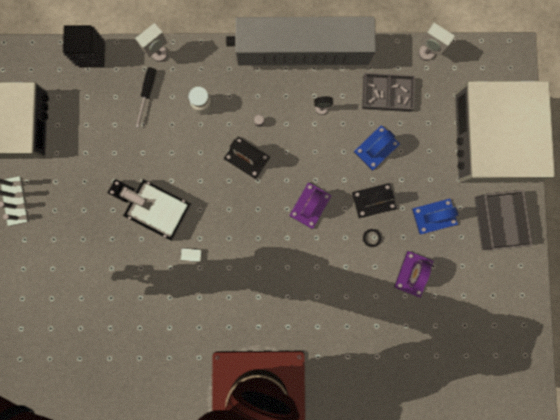

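View pics/scene0.png

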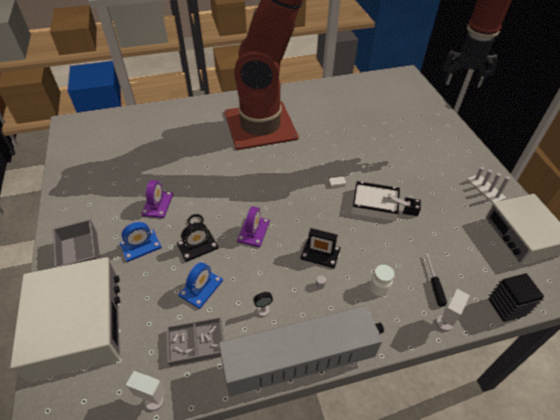

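View pics/wrist0.png

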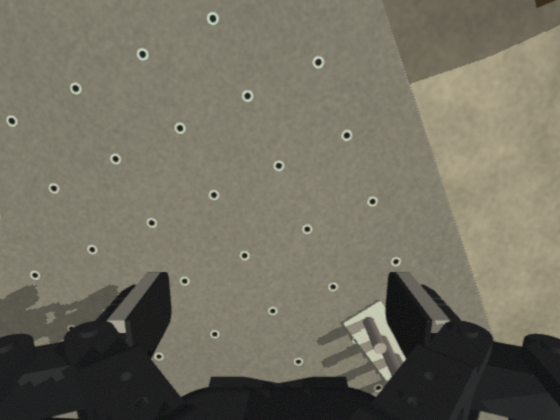

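The round mount is at about (375,200) in the top picture, the square mount at (247,157), and the station at (157,210) with its lever at upper left. I'll zoom in on these.

```bash
python3 - <<'E'
import cv2
im=cv2.imread("pics/top0.png")
a=cv2.resize(im[150:260,320:440],None,fx=5,fy=5,interpolation=cv2.INTER_CUBIC)
b=cv2.resize(im[160:265,95:215],None,fx=5,fy=5,interpolation=cv2.INTER_CUBIC)
cv2.imwrite("pics/za.png",a);cv2.imwrite("pics/zb.png",b)
im=cv2.imread("pics/scene0.png")
cv2.imwrite("pics/zc.png",cv2.resize(im[200:270,160:240],None,fx=7,fy=7,interpolation=cv2.INTER_CUBIC))
E
```

```text
(no output)
```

View pics/za.png

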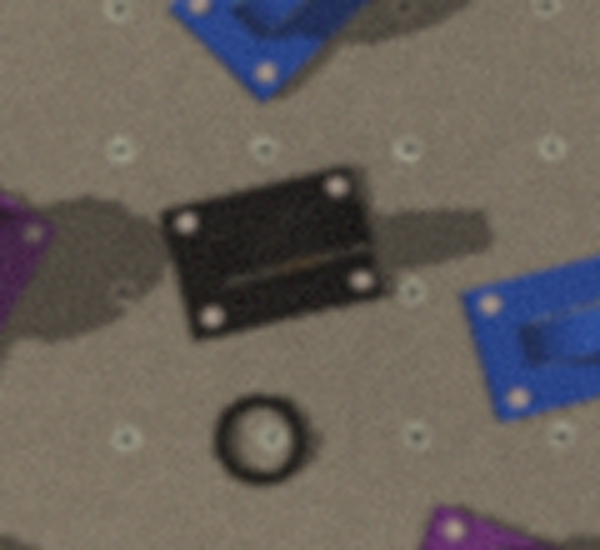

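View pics/zb.png

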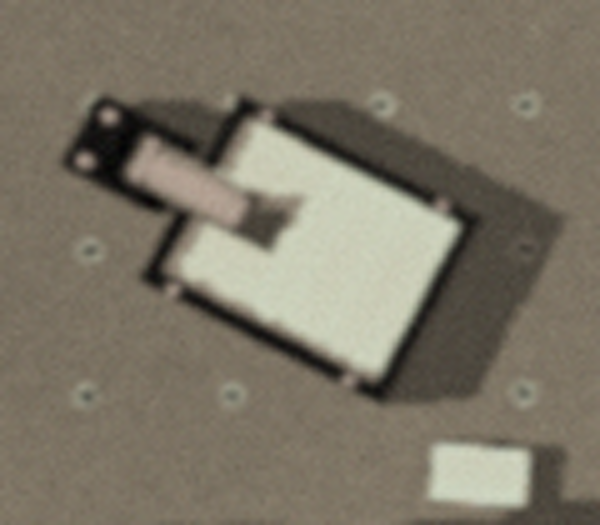

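View pics/zc.png

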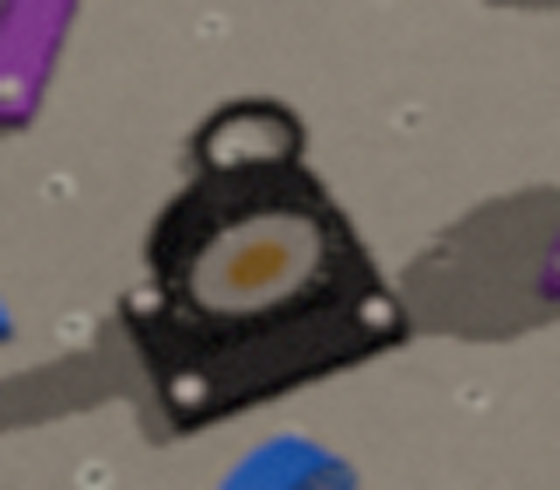

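```bash
cat > h.py <<'E'
import numpy as np
from workcell import robot, grab_frame, camera_info
def ray(ci,px,z):
    K,T=ci["K"],ci["pose"]
    px=np.atleast_2d(px).astype(float)
    d=np.c_[(px[:,0]-K[0,2])/K[0,0],(px[:,1]-K[1,2])/K[1,1],np.ones(len(px))]@T[:3,:3].T
    s=(z-T[2,3])/d[:,2]
    return T[:3,3]+d*s[:,None]
def proj(ci,P):
    K,T=ci["K"],ci["pose"]
    p=(np.atleast_2d(P)-T[:3,3])@T[:3,:3]
    p=p@K.T
    return p[:,:2]/p[:,2:]
E
python3 - <<'E'
from h import *
np.set_printoptions(precision=4,suppress=True)
c=camera_info("top")
def z(pts,off): return (np.array(pts)+.5)/5-.5+np.array(off)
for nm,p,off,zz in [("screws",[(187,222),(337,186),(362,279),(212,317)],(320,150),.013),("plate",[(165,212),(352,168),(385,290),(195,340)],(320,150),.012),
 ("rim",[(243,97),(478,218),(383,402),(145,278)],(95,160),.038),("ring",[(263,440)],(320,150),.0)]:
    w=ray(c,z(p,off),zz)[:,:2]; print(nm,w,"ctr",w.mean(0))
    if len(w)==4:
        for i in range(4):
            d=w[(i+1)%4]-w[i]; print("   edge",np.linalg.norm(d),np.degrees(np.arctan2(d[1],d[0])))
lv=ray(c,z([(97,140),(240,200)],(95,160)),.04);print("lever",lv)
E
```

```text
screws [[ 0.5102 -0.258 ]
 [ 0.5284 -0.3359]
 [ 0.4802 -0.3474]
 [ 0.4611 -0.2698]] ctr [ 0.495  -0.3028]
   edge 0.07994013638394205 -76.84909042861399
   edge 0.04960316089912927 -166.55607338310728
   edge 0.07993753016143995 103.80389193154515
   edge 0.05051419266114008 13.4474863917124
plate [[ 0.5156 -0.247 ]
 [ 0.5379 -0.3441]
 [ 0.4745 -0.3594]
 [ 0.4494 -0.261 ]] ctr [ 0.4944 -0.3029]
   edge 0.09967645831937504 -77.09435590488552
   edge 0.06515861266201209 -166.5044701172155
   edge 0.10153105996597453 104.31609296662731
   edge 0.06766411926411892 11.929261864192416
rim [[0.5488 0.2851]
 [0.4867 0.1663]
 [0.3948 0.2129]
 [0.4576 0.3326]] ctr [0.472  0.2492]
   edge 0.13404364815478664 -117.58302302308152
   edge 0.10303911340975126 153.12400495902833
   edge 0.13516520643407134 62.31118498795221
   edge 0.10278180663918757 -27.49932789912069
ring [[ 0.3983 -0.2972]] ctr [ 0.3983 -0.2972]
lever [[0.5271 0.3574 0.04  ]
 [0.4964 0.2852 0.04  ]]
```

Measured from the pictures: the round mount is at about (0.495, -0.303) with its x axis at 13.3°. The station is at (0.472, 0.249) with its x axis at -27.6°. The tool has to follow an arc round the base.

arm_command(hand=[-0.3,-0.3,-0.3,-0.3,-0.3,-0.3,-0.3,-0.3], travel=[[0.029,-0.029,0],[0.029,-0.029,0],[0.029,-0.029,0],[0.029,-0.029,0],[0.029,-0.029,0],[0.029,-0.029,0],[0.029,-0.029,0],[0.029,-0.029,0]], delta_rot=[[0,0,-0.038],[0,0,-0.038],[0,0,-0.038],[0,0,-0.038],[0,0,-0.038],[0,0,-0.038],[0,0,-0.038],[0,0,-0.038]], grip_force=50)

```text
t: 0.82
tcp_pos: [0.4991, 0.3593, 0.2313]
tool_rot: [-1.118, -2.936, 0.0]
ft_force: [0.5, 0.4, 0.3]
width: 0.0556
```

arm_command(hand=[-0.3,-0.3,-0.3,-0.3,-0.3,-0.3,-0.3,-0.3], travel=[[0.008,-0.038,0],[0.008,-0.038,0],[0.008,-0.038,0],[0.008,-0.038,0],[0.008,-0.038,0],[0.008,-0.038,0],[0.008,-0.038,0],[0.008,-0.038,0]], delta_rot=[[0,0,-0.038],[0,0,-0.038],[0,0,-0.038],[0,0,-0.038],[0,0,-0.038],[0,0,-0.038],[0,0,-0.038],[0,0,-0.038]])

```text
t: 1.48
tcp_pos: [0.562, 0.0551, 0.2313]
tool_rot: [-1.549, -2.733, -0.0]
ft_force: [0.9, 0.6, -0.0]
width: 0.0554
```

arm_command(hand=[-0.3,-0.3,-0.3,-0.3,-0.3,-0.3,-0.3,-0.3], travel=[[-0.007,-0.036,0],[-0.007,-0.036,0],[-0.007,-0.036,0],[-0.007,-0.036,0],[-0.007,-0.036,0],[-0.007,-0.036,0],[-0.007,-0.036,0],[-0.007,-0.036,0]], delta_rot=[[0,0,-0.038],[0,0,-0.038],[0,0,-0.038],[0,0,-0.038],[0,0,-0.038],[0,0,-0.038],[0,0,-0.038],[0,0,-0.038]])

```text
t: 2.15
tcp_pos: [0.5053, -0.2326, 0.2314]
tool_rot: [-1.945, -2.467, -0.001]
ft_force: [1.0, -0.2, 0.3]
width: 0.0556
```

```bash
python3 - <<'E'
from h import *
import cv2
from scipy.spatial.transform import Rotation as R
def p():
    s=robot.state(); y=R.from_rotvec(s["tool_rot"]).as_matrix()
    print(s["t"],s["tcp_pos"],"jaw",np.degrees(np.arctan2(y[1,1],y[0,1])),"z",y[:,2],s["width"],s["ft_force"])
p()
ci=camera_info("wrist");im=grab_frame("wrist");cv2.imwrite("pics/w1.png",im[:,:,::-1])
np.savez("w1.npz",K=ci["K"],pose=ci["pose"])
print(proj(ci,[[.495,-.3028,.012],[.495,-.3028,.094]]))
p()
E
```

```text
2.15 [ 0.5053353  -0.23255942  0.23135027] jaw 13.482226306797669 z [ 2.20258760e-04  3.20308469e-04 -9.99999924e-01] 0.05564247691405435 [ 0.95520139 -0.20997765  0.30884119]
[[253.2283081  245.00659533]
 [246.84147904 278.79672388]]
2.2 [ 0.50250934 -0.24076357  0.23177108] jaw 12.852973627161253 z [ 1.56521749e-04 -3.37788743e-03 -9.99994283e-01] 0.05538204683777965 [-3.40816241 -4.94953997 -0.36449193]
```

View pics/w1.png

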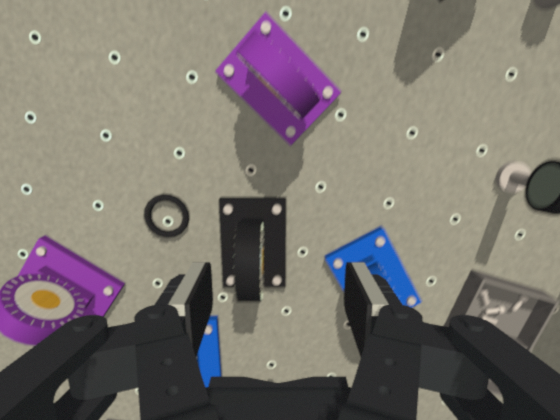

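```bash
python3 - <<'E'
from h import *
np.set_printoptions(precision=4,suppress=True)
c=dict(np.load("w1.npz"))
w=ray(c,[(228,209),(277,209),(277.5,280.5),(224,281.5)],.013)[:,:2];print(w,w.mean(0))
for i in range(4):
    d=w[(i+1)%4]-w[i]; print(np.linalg.norm(d),np.degrees(np.arctan2(d[1],d[0])))
s=robot.state();print(s["tcp_pos"])
E
```

```text
[[ 0.4612 -0.2701]
 [ 0.5103 -0.2583]
 [ 0.5295 -0.3363]
 [ 0.4732 -0.3511]] [ 0.4935 -0.3039]
0.050415842514408664 13.527522766133696
0.08039082116816693 -76.11966322727754
0.05829136743329183 -165.30637950590562
0.08190768108235802 98.36620767006815
[ 0.5025 -0.2408  0.2318]
```

arm_command(hand=[-0.3,-0.3,-0.3,-0.3,-0.3,-0.3], travel=[[-0.003,-0.018,-0.01],[-0.003,-0.018,-0.02],[-0.003,-0.018,-0.02],[-0.002,-0.017,-0.02],[0,0,0],[0,0,0]], delta_rot=[[0,0,0],[0,0,0],[0,0,0],[0,0,0],[0,0,0],[0,0,0]])

```text
t: 2.7
tcp_pos: [0.4941, -0.3023, 0.1603]
tool_rot: [-1.944, -2.465, 0.002]
ft_force: [-0.7, 0.3, 0.4]
width: 0.0556
```

```bash
cat >> h.py <<'E'
import cv2
from scipy.spatial.transform import Rotation as R
def p():
    s=robot.state(); y=R.from_rotvec(s["tool_rot"]).as_matrix()
    print(round(s["t"],2),s["tcp_pos"].round(4),"jaw",np.degrees(np.arctan2(y[1,1],y[0,1])).round(2),"z",y[:,2].round(3),s["width"].round(4),s["ft_force"].round(1))
E
python3 -c "
from h import *
p()
ci=camera_info('wrist');im=grab_frame('wrist');cv2.imwrite('pics/w2.png',im[:,:,::-1])
np.savez('w2.npz',K=ci['K'],pose=ci['pose']);p()
print(proj(ci,[[.495,-.303,.094]]))"
```

```text
Traceback (most recent call last):
  File "h.py", line 18, in p
    print(round(s["t"],2),s["tcp_pos"].round(4),"jaw",np.degrees(np.arctan2(y[1,1],y[0,1])).round(2),"z",y[:,2].round(3),s["width"].round(4),s["ft_force"].round(1))
                                                                                                                         ^^^^^^^^^^^^^^^^
AttributeError: 'float' object has no attribute 'round'
```

```bash
sed -i 's/s\["width"\].round(4)/round(s["width"],4)/' h.py
python3 -c "
from h import *
p()
ci=camera_info('wrist');im=grab_frame('wrist');cv2.imwrite('pics/w2.png',im[:,:,::-1])
np.savez('w2.npz',K=ci['K'],pose=ci['pose']);p()
print(proj(ci,[[.495,-.303,.094]]))"
```

```text
2.7 [ 0.4941 -0.3023  0.1603] jaw 13.47 z [-0.003  0.    -1.   ] 0.0556 [-0.7  0.3  0.4]
2.75 [ 0.4951 -0.3016  0.1613] jaw 13.56 z [-0.001  0.    -1.   ] 0.0553 [-0.   0.2  1.2]
[[279.99990921 231.8321397 ]]
```

View pics/w2.png

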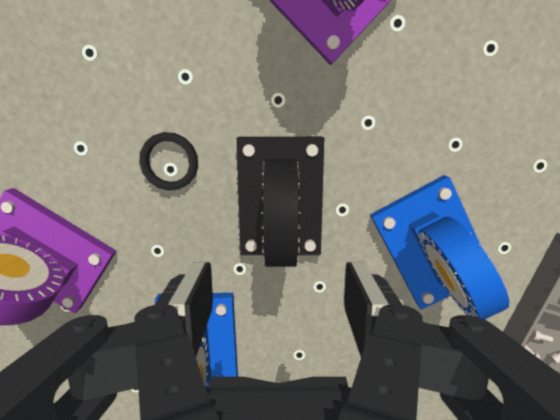

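The jaws are centred on the disc, which spans columns 265–299 against a predicted 280. Next: descend and close.

arm_command(hand=[-0.3,-0.3,-0.3,-0.3,-0.3,-0.3], travel=[[0,-0.0005,-0.02],[0,-0.0005,-0.025],[0,0,-0.025],[0,0,-0.025],[0,0,-0.014],[0,0,0]], delta_rot=[[0,0,0],[0,0,0],[0,0,0],[0,0,0],[0,0,0],[0,0,0]])

```text
t: 3.25
tcp_pos: [0.4948, -0.3006, 0.0504]
tool_rot: [-1.938, -2.468, 0.0]
ft_force: [-0.7, 1.0, 0.2]
width: 0.0554
```

arm_command(hand=[1,1,1,1,1,1,1,1], travel=[[0,0,0],[0,0,0],[0,0,0],[0,0,0],[0,0,0],[0,0,0],[0,0,0],[0,0,0]], delta_rot=[[0,0,0],[0,0,0],[0,0,0],[0,0,0],[0,0,0],[0,0,0],[0,0,0],[0,0,0]], grip_force=50)

```text
t: 3.92
tcp_pos: [0.4962, -0.3033, 0.0541]
tool_rot: [1.942, 2.467, 0.002]
ft_force: [-1.9, 1.7, 7.7]
width: 0.0214
```

arm_command(hand=[1,1,1,1,1,1,1,1], travel=[[0,0,0.01],[0,0,0.015],[0,0,0.02],[0,0,0.025],[0,0,0.025],[0,0,0.025],[0,0,0.02],[0,0,0]], delta_rot=[[0,0,0],[0,0,0],[0,0,0],[0,0,0],[0,0,0],[0,0,0],[0,0,0],[0,0,0]])

```text
t: 4.58
tcp_pos: [0.4965, -0.3043, 0.1971]
tool_rot: [1.94, 2.463, 0.003]
ft_force: [1.1, -1.2, -3.4]
width: 0.0211
```

```bash

python3 -c "
from h import *
p()
ci=camera_info('wrist');im=grab_frame('wrist');cv2.imwrite('pics/w3.png',im[:,:,::-1])
im=grab_frame('scene');cv2.imwrite('pics/s3.png',im[:,:,::-1])
"
```

```text
4.58 [ 0.4965 -0.3043  0.1971] jaw 13.54 z [ 0.006 -0.002 -1.   ] 0.0211 [ 1.1 -1.2 -3.4]
```

View pics/w3.png

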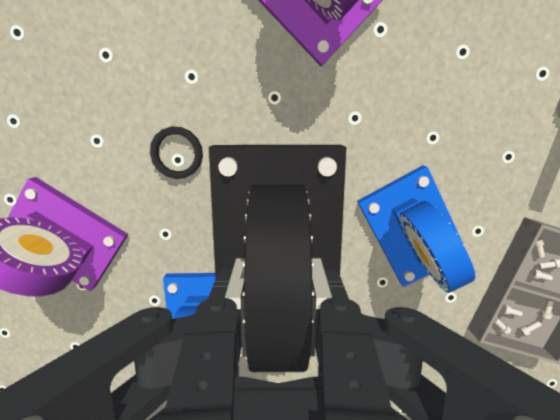

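View pics/s3.png

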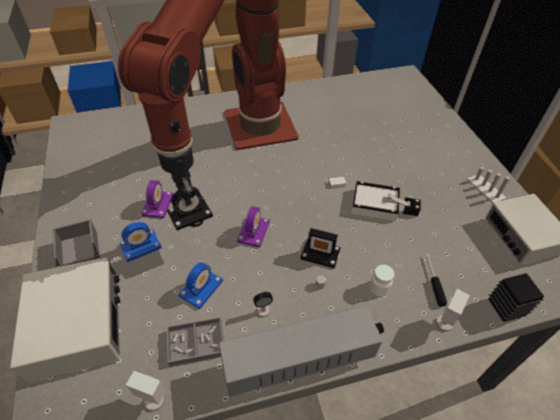

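The mount came up level in the grip. Now I'll carry it over the table with an arc, turning about -41°.

arm_command(hand=[1,1,1,1,1,1,1,1], travel=[[0.007,0.015,0],[0.007,0.03,0],[0.007,0.038,0],[0.007,0.038,0],[0.007,0.038,0],[0.007,0.038,0],[0.007,0.038,0],[0.007,0.038,0]], delta_rot=[[0,0,-0.02],[0,0,-0.05],[0,0,-0.05],[0,0,-0.05],[0,0,-0.05],[0,0,-0.05],[0,0,-0.05],[0,0,-0.05]])

```text
t: 5.35
tcp_pos: [0.55, -0.028, 0.1907]
tool_rot: [-2.366, -2.065, 0.003]
ft_force: [2.1, -0.7, -3.6]
width: 0.0211
```

arm_command(hand=[1,1,1,1,1,1,1,1], travel=[[-0.01,0.038,0],[-0.01,0.038,0],[-0.01,0.038,0],[-0.01,0.038,0],[-0.01,0.038,0],[-0.01,0.038,0],[-0.01,0.03,0],[-0.01,0.015,0]], delta_rot=[[0,0,-0.05],[0,0,-0.05],[0,0,-0.05],[0,0,-0.05],[0,0,-0.05],[0,0,-0.05],[0,0,-0.037],[0,0,-0.01]])

```text
t: 6.02
tcp_pos: [0.4684, 0.2473, 0.1904]
tool_rot: [-2.683, -1.633, 0.004]
ft_force: [-0.5, 0.4, -4.4]
width: 0.0215
```

arm_command(hand=[1,1,1,1,1], travel=[[0.001,0.006,0],[0,0,0],[0,0,0],[0,0,0],[0,0,0]], delta_rot=[[0,0,0],[0,0,0],[0,0,0],[0,0,0],[0,0,0]])

```text
t: 6.43
tcp_pos: [0.4726, 0.2473, 0.192]
tool_rot: [2.687, 1.626, -0.001]
ft_force: [-0.2, 0.2, -4.1]
width: 0.0212
```

```bash

python3 -c "
from h import *
p()
ci=camera_info('wrist');im=grab_frame('wrist');cv2.imwrite('pics/w4.png',im[:,:,::-1])
np.savez('w4.npz',K=ci['K'],pose=ci['pose'])
im=grab_frame('scene')[:,:,::-1];cv2.imwrite('pics/s4.png',cv2.resize(im[110:260,280:480],None,fx=4,fy=4,interpolation=3))
p()
"
```

```text
6.43 [0.4726 0.2473 0.192 ] jaw -27.64 z [-0.    -0.001 -1.   ] 0.0212 [-0.2  0.2 -4.1]
6.53 [0.4725 0.2479 0.1922] jaw -27.61 z [-0. -0. -1.] 0.0213 [ 0.5 -0.1 -4.7]
```

View pics/w4.png

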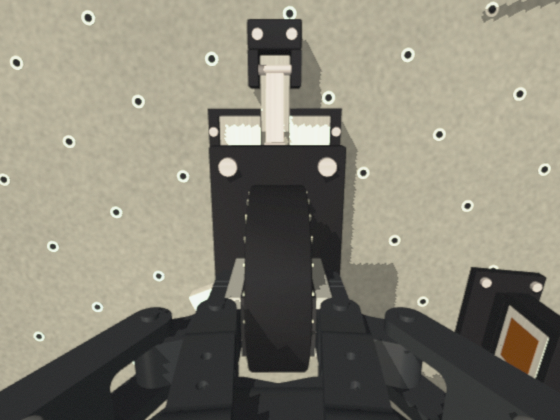

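View pics/s4.png

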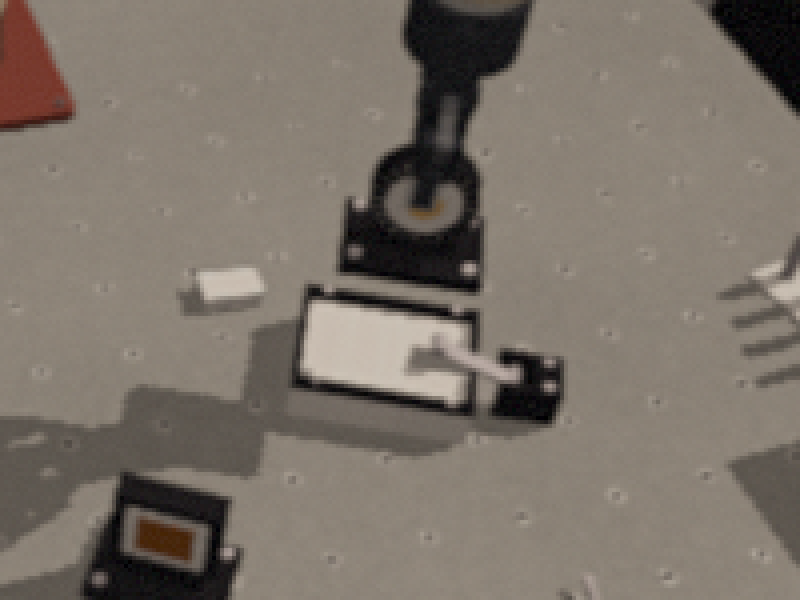

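Wrist view: the rim's +y outer corners are at (208,109) and (342,109), and the held plate's front corners at (210,146) and (345,146). Computing the offset from these.

```bash
python3 - <<'E'
from h import *
np.set_printoptions(precision=4,suppress=True)
c=dict(np.load("w4.npz"))
a=np.radians(-27.6);ex=np.array([np.cos(a),np.sin(a)]);ey=np.array([-ex[1],ex[0]]);o=np.array([.472,.2492])
def loc(n,px,z):
    w=ray(c,px,z)[:,:2]; print(n,(w-o)@np.c_[ex,ey])
loc("rim",[(208,109),(342,109)],.038)
loc("switch",[(248,20),(301.5,20)],.034)
loc("plate",[(210,146),(345.5,146)],.192-.052+.012)
loc("screws",[(227.5,167),(327.5,167)],.192-.052+.013)
loc("disc top",[(247,186),(310,186)],.192-.052+.094-.03)
loc("lever",[(265,140),(287,140)],.05)
t=np.array([.4725,.2479]);print("tcp",(t-o)@np.c_[ex,ey])
E
```

```text
rim [[-0.0533  0.07  ]
 [ 0.0519  0.07  ]]
switch [[-0.0208  0.1339]
 [ 0.0192  0.1339]]
plate [[-0.032   0.0508]
 [ 0.035   0.0508]]
screws [[-0.0236  0.0405]
 [ 0.0263  0.0406]]
disc top [[-0.0097  0.0408]
 [ 0.0132  0.0408]]
lever [[-0.0084  0.0469]
 [ 0.0086  0.0469]]
tcp [ 0.001  -0.0009]
```

arm_command(hand=[1,1,1,1,1,1], travel=[[-0.0013,0.0007,-0.02],[0,0,-0.02],[0,0,-0.02],[0,0,-0.01],[0,0,0],[0,0,0]], delta_rot=[[0,0,0],[0,0,0],[0,0,0],[0,0,0],[0,0,0],[0,0,0]])

```text
t: 7.03
tcp_pos: [0.471, 0.2493, 0.1225]
tool_rot: [2.686, 1.629, -0.001]
ft_force: [0.3, -0.0, -3.1]
width: 0.0214
```

arm_command(hand=[1,1,1,1,1,1,1,1], travel=[[0,0,-0.004],[0,0,-0.004],[0,0,-0.004],[0,0,-0.004],[0,0,-0.004],[0,0,-0.004],[0,0,-0.004],[0,0,0]], delta_rot=[[0,0,0],[0,0,0],[0,0,0],[0,0,0],[0,0,0],[0,0,0],[0,0,0],[0,0,0]])

```text
t: 7.7
tcp_pos: [0.4704, 0.2495, 0.0934]
tool_rot: [2.686, 1.63, -0.002]
ft_force: [-0.2, 0.1, -3.6]
width: 0.0212
```

```bash

python3 -c "
from h import *
p()
im=grab_frame('wrist');cv2.imwrite('pics/w5.png',im[:,:,::-1])
im=grab_frame('scene')[:,:,::-1];cv2.imwrite('pics/s5.png',cv2.resize(im[110:260,280:480],None,fx=4,fy=4,interpolation=3))
p()
"
```

```text
7.7 [0.4704 0.2495 0.0934] jaw -27.5 z [-0.001 -0.001 -1.   ] 0.0212 [-0.2  0.1 -3.6]
7.8 [0.4707 0.2497 0.0942] jaw -27.51 z [-0. -0. -1.] 0.0218 [-0.3 -0.1 -3.2]
```

View pics/w5.png

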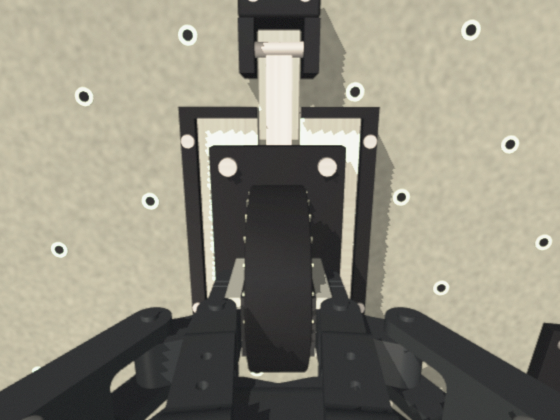

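View pics/s5.png

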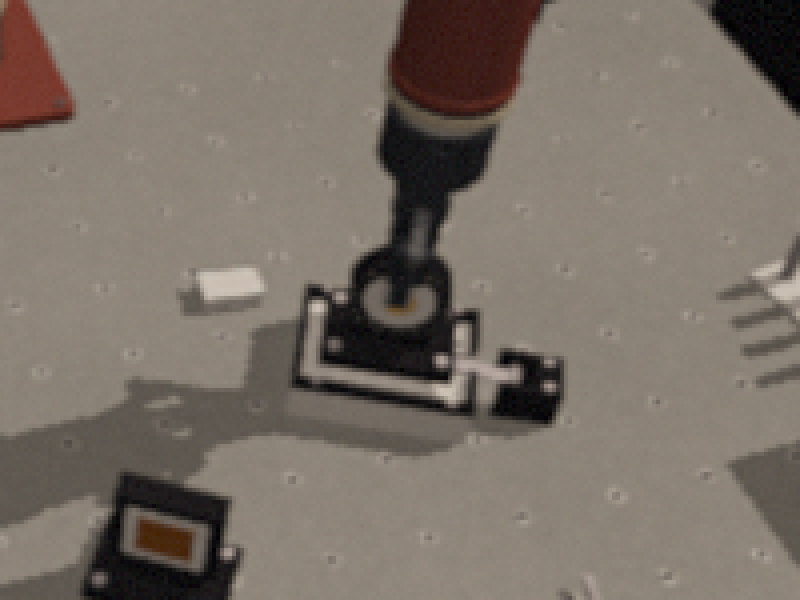

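The plate is centred over the pocket and the lever runs under it. I'll lower it gently until it touches.

arm_command(hand=[1,1,1,1,1,1], travel=[[0,0,-0.002],[0,0,-0.002],[0,0,-0.002],[0,0,-0.002],[0,0,0],[0,0,0]], delta_rot=[[0,0,0],[0,0,0],[0,0,0],[0,0,0],[0,0,0],[0,0,0]])

```text
t: 8.3
tcp_pos: [0.4707, 0.2497, 0.0862]
tool_rot: [-2.686, -1.63, 0.0]
ft_force: [-0.4, -0.8, -3.4]
width: 0.0214
```

arm_command(hand=[1,1,1,1], travel=[[0,0,-0.001],[0,0,-0.001],[0,0,0],[0,0,0]], delta_rot=[[0,0,0],[0,0,0],[0,0,0],[0,0,0]])

```text
t: 8.63
tcp_pos: [0.4709, 0.2497, 0.0843]
tool_rot: [-2.686, -1.63, -0.0]
ft_force: [-0.1, 0.4, -3.4]
width: 0.0217
```

arm_command(hand=[1,1,1,1], travel=[[0,0,-0.001],[0,0,0],[0,0,0],[0,0,0]], delta_rot=[[0,0,0],[0,0,0],[0,0,0],[0,0,0]])

```text
t: 8.97
tcp_pos: [0.4709, 0.2499, 0.0842]
tool_rot: [-2.685, -1.63, -0.001]
ft_force: [-2.8, -2.5, 7.9]
width: 0.0208
```

arm_command(hand=[1,1,1,1], travel=[[0,0,-0.001],[0,0,0],[0,0,0],[0,0,0]], delta_rot=[[0,0,0],[0,0,0],[0,0,0],[0,0,0]])

```text
t: 9.3
tcp_pos: [0.471, 0.2499, 0.0841]
tool_rot: [-2.685, -1.629, -0.001]
ft_force: [-7.8, -3.8, 17.7]
width: 0.0216
```

It touched at TCP z = 0.0842, as predicted. I'll ease off and open.

arm_command(hand=[1,1,-0.3,-0.3,-0.3,-0.3,-0.3,-0.3], travel=[[0,0,0.0015],[0,0,0],[0,0,0],[0,0,0],[0,0,0],[0,0,0],[0,0,0],[0,0,0]], delta_rot=[[0,0,0],[0,0,0],[0,0,0],[0,0,0],[0,0,0],[0,0,0],[0,0,0],[0,0,0]], grip_force=20)

```text
t: 9.97
tcp_pos: [0.4709, 0.2497, 0.0838]
tool_rot: [-2.686, -1.63, 0.0]
ft_force: [-0.0, -0.6, -0.4]
width: 0.0554
```

```bash

python3 -c "
from h import *
im=grab_frame('wrist');cv2.imwrite('pics/w6.png',im[:,:,::-1])
p()
"
```

```text
10.02 [0.4708 0.2497 0.0838] jaw -27.5 z [-0.  0. -1.] 0.0554 [-0.4 -0.2 -0.3]
```

View pics/w6.png

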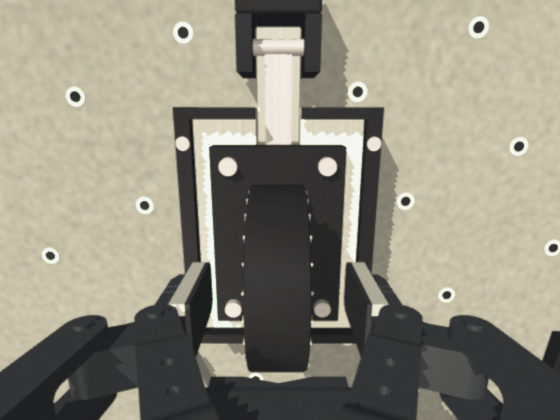

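The plate is inside the rim on all sides and the jaws are clear. Next I'll go straight up.

arm_command(hand=[-0.3,-0.3,-0.3,-0.3,-0.3,-0.3,-0.3,-0.3], travel=[[0,0,0.01],[0,0,0.02],[0,0,0.025],[0,0,0.03],[0,0,0.03],[0,0,0.03],[0,0,0.02],[0,0,0]], delta_rot=[[0,0,0],[0,0,0],[0,0,0],[0,0,0],[0,0,0],[0,0,0],[0,0,0],[0,0,0]])

```text
t: 10.68
tcp_pos: [0.4727, 0.2505, 0.2544]
tool_rot: [-2.685, -1.629, -0.012]
ft_force: [1.0, 0.2, -0.6]
width: 0.0553
```

```bash

python3 -c "
from h import *
p()
ci=camera_info('wrist');im=grab_frame('wrist');cv2.imwrite('pics/w7.png',im[:,:,::-1]);np.savez('w7.npz',K=ci['K'],pose=ci['pose'])
im=grab_frame('scene')[:,:,::-1];cv2.imwrite('pics/s7.png',cv2.resize(im[110:260,280:480],None,fx=4,fy=4,interpolation=3))
p()
"
```

```text
10.68 [0.4727 0.2505 0.2544] jaw -27.53 z [ 0.006  0.005 -1.   ] 0.0553 [ 1.   0.2 -0.6]
10.78 [0.4711 0.2498 0.25  ] jaw -27.51 z [ 0.001  0.001 -1.   ] 0.0551 [-0.  -0.1 -0.4]
```

View pics/w7.png

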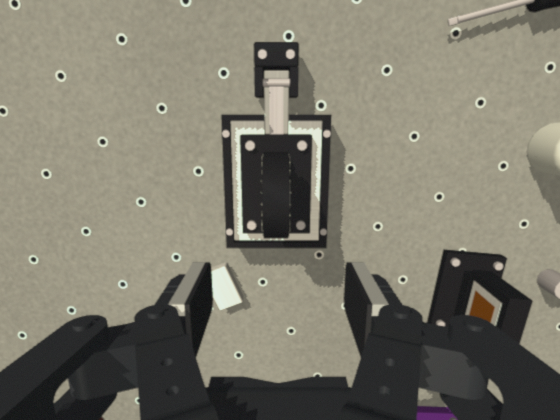

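View pics/s7.png

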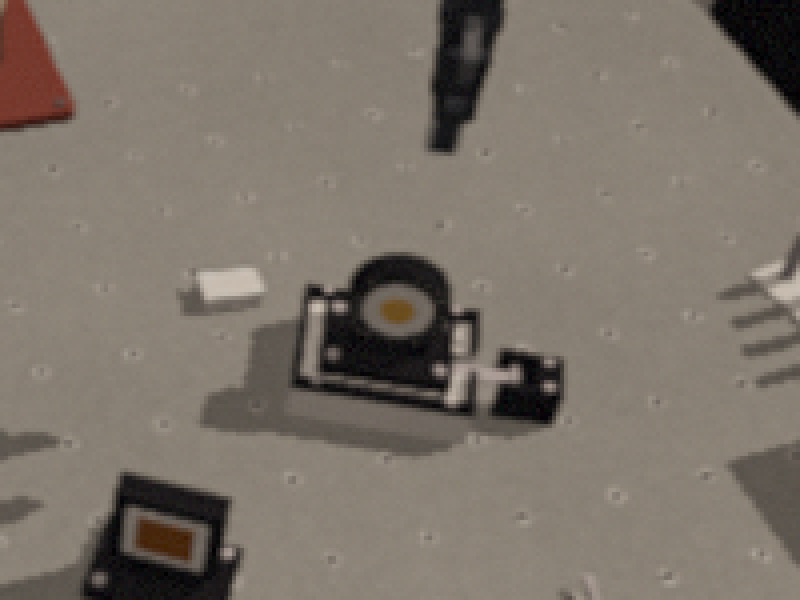

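```bash
python3 - <<'E'
from h import *
c=dict(np.load("w7.npz"))
w=ray(c,[(250,145.5),(302,145.5),(301,225.5),(251,225.5)],.043)
print(w.round(4),[np.linalg.norm(w[i]-w[(i+1)%4]).round(4) for i in range(4)],w.mean(0))
w=ray(c,[(226,133),(327,133),(323,232),(229,232)],.038);print(w.mean(0),[np.linalg.norm(w[i]-w[(i+1)%4]).round(4) for i in range(4)])
robot.hand_in()
p()
E
```

```text
[[0.468  0.2981 0.043 ]
 [0.5124 0.275  0.043 ]
 [0.4756 0.2035 0.043 ]
 [0.4304 0.2271 0.043 ]] [np.float64(0.0501), np.float64(0.0804), np.float64(0.051), np.float64(0.0804)] [0.47161563 0.2509277  0.043     ]
[0.47252248 0.25213394 0.038     ] [np.float64(0.0978), np.float64(0.1006), np.float64(0.0978), np.float64(0.1005)]
the job is handed in; nothing more can be done
the job is handed in; nothing more can be done
```

I set the black round mount into the docking station and let it go there. I handed the job in at about 10.8 s, with the gripper open and about 12 cm above the mount.

- **Placing:** I lowered the mount in 1 mm steps until it touched the pocket floor at the expected height. I then eased off and opened the jaws, and the force dropped to about zero. The highest force I read was about 18 N along z, during that contact; forces were read only at the end of each move.
- **Position:** in the last wrist picture the plate is inside the rim on all sides, about 1.5 mm from the pocket's centre.
- **Flatness:** the plate's screws measure 50–51 × 80 mm at the docked height, the same as on the table (50 × 80 mm). That agrees with the plate lying flat.
- **Lever:** it runs under the plate in the last pictures. I had no direct reading of its angle, so I infer that it is held down from the flat plate.
- **Square mount:** I left it alone, and it stands in its place.

No check failed. The only disagreement was about 2–3 mm between the top and wrist cameras on the station's centre, within the 10 mm play.

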